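# Stop the turntable by touch and pin it

### The job

The turntable with the mended bowl has been set spinning by its starter. Bring it to rest with a gentle touch on the platter so that its hole stops under the slot in the bracket, and let go of it; then take the locking pin from its block and put it down through the slot and the hole until its handle rests on the bracket. Never push hard on the platter, leave everything else where it is, and let go of the pin.

Things in the scene. Friction and masses are not known exactly. Their poses are not given: they have to be found in the camera images.
- stand: the turntable's fixed foot: grey disc 170 mm across, 35 mm tall, origin under its centre (on the table), z up the spindle axis. Its x axis points to its bracket: an upright post 44 mm wide, 161 to 175 mm from the spindle axis, carrying a level slotted plate 44 mm wide and 8 mm thick that reaches in over the platter's rim to 92 mm from the axis. Nothing stands above the plate.
- slot (a point): centre of the slot in the bracket's plate, at the plate's top face (112 mm above the table, 115 mm from the spindle axis). The slot goes right through; 12 mm wide along the rim, 20 mm long towards the axis.
- hub: the turning hub, origin on the spindle axis, 55 mm above the table; its x axis points towards the platter's hole and turns with it. It carries a flat round aluminium platter, 137 mm in radius, 12 mm thick, and on its middle, stuck down, a terracotta bowl (100 mm across, 45 mm tall) whose fresh mends crack if the platter is pushed with over 18 N. The platter is bare from 55 mm radius outwards.
- axis (a point): point on the spindle axis, 55 mm above the table. The platter's top face is 87 to 97 mm above the table: the height is screw-set, differs each time and is not measured, so feel for it. The platter is sprung: it yields about 1 mm for every 3 N pressed on it.
- starter (a joint): spring starter of the turntable, rad: below 0 it is still driving the platter round (counter-clockwise from above), 0 when it has let go, after at most 2.5 s. The platter then coasts at some 2.5 to 5 rad/s on a easy bearing (slowing by only some 0.2 rad/s each second), can be turned by hand either way, and stays where it is stopped. Moment of inertia about 0.025 kg m2.
- index (a point): point that turns with the platter straight below the centre of its one hole, 115 mm from the spindle axis, 55 mm above the table (NOT at the platter's height). The hole is round, 14 mm wide, right through the platter.
- pin_grip (a point): centre of the upright black handle of the locking pin (handle 22 mm across, 48 mm tall). Below the handle is a steel shank, 10 mm across, 42 mm long, with a tapered foot. This point is 24 mm above the handle's underside and 66 mm above the foot; z along the pin. 80 g.
- pin_tip (a point): the foot of the locking pin, at the end of its shank, 66 mm below the handle's centre
- holder: fixed wooden block, 34 x 34 x 40 mm, with a 13 mm hole 36 mm deep in which the pin stands at the start, the underside of its handle 6 mm above the block; origin under its centre
- jar: closed white jar with a blue lid, 72 mm across, 75 mm tall; bystander, leave alone; origin under its centre
- brush: brush 170 mm long, lying; bystander
- spatula: spatula 180 mm long, lying; bystander
- weight: brass disc weight, 50 mm across, 30 mm tall; bystander; origin under its centre
- tin: small steel tin, 56 mm across, 50 mm tall; bystander; origin under its centre

How it is judged:
By the outcome, as a careful person would: the job done as asked, in the order asked, and still so for the second after the job is handed in, with the robot touching nothing.
It also fails if it takes over 72 s, if anything falls off the work surface, if the arm or the gripper's body presses on something with over 40 N, if the wrist force passes 120 N, or if a joint passes its speed limit or range.

### The arm

A 6-joint arm with a two-finger parallel gripper is mounted at the origin on the work surface. World frame = base frame: x ahead of the robot, y to its left, z up, the work surface at z = 0. Lengths are in m, angles in rad, forces in N, time in s.
With the tool pointing down it reaches from about 0.375 to 0.975 m from the base axis. Payload 3.8 kg.
Tool frame: the origin (TCP) lies at the very end of the fingers, on their centre line; the grasp point (between the pads) lies 19 mm behind it (bot.pinch_z is the distance from the TCP to the grasp point, in m); x points along the fingers, y is the direction in which the jaws open and shut, and the axes are right-handed (so a half turn about x gives the same grasp; the last joint's range is limited). The gripper opens to 85 mm and grips with 20 to 120 N. Pads are 22 mm wide; open, the fingers measure 114 mm over their backs; the gripper's body (76 mm by 85 mm) begins 54 mm behind the grasp point. The pads swing forward as they close: fully open they stand 13 mm farther back than shut.
Start: joints at [-1.149, 0.264, 1.604, -0, 1.274, -0.037], TCP at [0.299, -0.605, 0.231] pointing down, gripper open.
Joint ranges: [-2.63, 2.63], [-0.94, 2.18], [0.31, 2.57], [-1.31, 4.45], [0, 2.66], [-2.55, 2.55]. Speed limits (rad/s): [2.57, 2.57, 3.14, 3.14, 3.14, 3.14].

### API

Orientations are given as a rotation vector (axis times angle).
In Python, from workcell import monitor, imaging, finish_job, bot gives the robot as it stands.
- The arm moves only by the tool jog_arm, never from a script. Its argument "rows" is a list of rows, each a list of 7 numbers: the shift along the tool's x, y, z in m, then the turn, a rotation vector about the tool's x, y, z in rad, then the opening in per cent of the stroke, from 0 (shut) to 100 (fully open). A call has 1 to 20 rows; each row is the pose to reach, as a shift and turn from the pose measured when the call began, along the tool's axes at that moment; what a row does not reach only later rows make up. A row lasts 1/10 s, in which the tool goes at most 50 mm and 8.59 degrees, less where a joint would pass 70% of its speed; a pose out of reach is approached as far as the arm can. A call with a gripper value outside its range is refused whole. The fingers move at their own pace and stop on an object; "force" is the grip in N (left out, the last holds). Time passes only in rows, so rows that repeat a pose let the fingers close. It gives the time, the measured TCP pose, the force and the opening at its end, in the units of the state.
- monitor.read_state(): the state, without advancing time (a new reading comes with each control period).
- imaging.read_camera(name): name is "scene" or "top" or "wrist"; returns the picture (384x512x3 uint8, blue, green, red); there is no depth.
- imaging.camera_params(name): a dict with "fx", "fy", "cx", "cy" (pixels), "T" (4x4, takes a point from camera to world coordinates); the wrist camera has in their place "T_tool_cam" (4x4, takes a point from camera to tool coordinates, whose origin is the TCP and whose axes are the tool frame's). Camera axes: x right, y down, z forward; pixel columns grow to the right and rows downward; lengths in m; the calibration is good to about 2 mm. A picture is of the moment at which its call begins: read the wrist's pose just before it. camera_params takes no time and is no camera call.
- finish_job(): hands the job in, once; it reports no verdict.
The state is a dict: "time": time; "q": joint angles; "joint_vel": joint speeds; "joint_torque": joint torques, N m; "tool_pos": TCP position; "tcp_rot": TCP orientation; "wrist_force": force on the tool from outside, world axes, zero at the start; "torque": the same for the moment, N m; "width": opening from 0.0 (shut) to 1.0 (fully open).
Only numpy, scipy, OpenCV 4.12 (cv2) and the standard library are available. Lean on these libraries where they do the work, as an engineer would, in place of code of your own. Each camera call takes 0.05 s, during which the arm holds its last target. There are 200 camera calls.

## Working session

There is one attempt and no reset: what is moved stays moved. The work goes in short steps, Python scripts to look and compute and a tool call to move; the robot and the scene stay as the last step left them, time stands still between calls to the robot, and variables do not carry over. Pictures are saved under pics/ and viewed, about 8 in all and at most 12, crops included, and the job is handed in when it is done.

Besides the shell and the picture viewer there is one more tool, called after "Call:" by a JSON object that holds its "name" and its "arguments", one argument or row to a line. jog_arm: Moves the arm, as the interface text tells. Its arguments: {"type":"object","properties":{"rows":{"type":"array","items":{"type":"array","items":{"type":"number"}}},"force":{"type":"number"}},"required":["rows"]}

```bash
mkdir -p pics
cat > h.py <<'E'
import numpy as np, cv2
from workcell import monitor, imaging, finish_job, bot
from scipy.spatial.transform import Rotation as R
def grab(n):
    s=monitor.read_state(); im=imaging.read_camera(n); return s,im
def ray(n,uv,s=None):
    p=imaging.camera_params(n)
    if n=="wrist":
        A=np.eye(4);A[:3,:3]=R.from_rotvec(s["tcp_rot"]).as_matrix();A[:3,3]=s["tool_pos"];T=A@p["T_tool_cam"]
    else: T=p["T"]
    d=T[:3,:3]@np.array([(uv[0]-p["cx"])/p["fx"],(uv[1]-p["cy"])/p["fy"],1]); return T[:3,3],d
def onz(n,uv,z,s=None):
    o,d=ray(n,uv,s); return o+d*(z-o[2])/d[2]
def proj(n,X,s=None):
    p=imaging.camera_params(n)
    if n=="wrist":
        A=np.eye(4);A[:3,:3]=R.from_rotvec(s["tcp_rot"]).as_matrix();A[:3,3]=s["tool_pos"];T=A@p["T_tool_cam"]
    else: T=p["T"]
    c=np.linalg.inv(T)@np.r_[X,1]; return np.array([p["fx"]*c[0]/c[2]+p["cx"],p["fy"]*c[1]/c[2]+p["cy"]])
E
python3 - <<'E'
from h import *
s,a=grab("top");_,b=grab("scene");print(s)
cv2.imwrite("pics/top1.png",a);cv2.imwrite("pics/scene1.png",b)
for n in("top","scene"):print(imaging.camera_params(n))
print(imaging.camera_params("wrist"))
E
```

```text
{'time': 0.0, 'q': array([-1.14891277e+00,  2.64780492e-01,  1.60538813e+00,  3.68367266e-05,
        1.27370862e+00, -3.69109289e-02]), 'joint_vel': array([-0.00043971,  0.00015765,  0.00099637,  0.00070424, -0.00155248,
        0.00083811]), 'joint_torque': array([-2.83816764e-03, -5.15127432e+01, -3.67310894e+01, -5.16756718e-04,
        1.30512955e-02,  3.30110254e-06]), 'tool_pos': array([ 0.29863456, -0.60451811,  0.22993598]), 'tcp_rot': array([ 1.96689975,  0.46164173, -1.96771286]), 'wrist_force': array([-0.73261484, -0.60805591,  0.05203458]), 'torque': array([-0.03516433, -0.00341404,  0.0266432 ]), 'width': 0.9991660247494223}
{'fx': 474.8329532634992, 'fy': 474.8329532634992, 'cx': 256.26992753386025, 'cy': 195.74780466883837, 'T': array([[-0.02136577, -0.99685733,  0.07628217,  0.47569989],
       [-0.99971243,  0.02047124, -0.01248951,  0.01106515],
       [ 0.01088867, -0.07652708, -0.99700805,  1.44669764],
       [ 0.        ,  0.        ,  0.        ,  1.        ]])}
{'fx': 461.7013229720057, 'fy': 461.7013229720057, 'cx': 258.92434610223154, 'cy': 191.70988911138753, 'T': array([[-0.06770901,  0.77461605, -0.62879684,  1.30924222],
       [ 0.99767037,  0.04730759, -0.04915109,  0.06384871],
       [-0.00832636, -0.63065995, -0.77601463,  0.99779202],
       [ 0.        ,  0.        ,  0.        ,  1.        ]])}
{'fx': 264.28937878042154, 'fy': 264.28937878042154, 'cx': 254.06554957494768, 'cy': 191.88751518211814, 'T_tool_cam': array([[-4.10963138e-04, -2.97230268e-01,  9.54805739e-01,
        -1.43158714e-01],
       [ 9.99999821e-01, -5.37092278e-04,  2.63218970e-04,
        -7.57707957e-04],
       [ 4.34582144e-04,  9.54805676e-01,  2.97230436e-01,
        -7.56493225e-02],
       [ 0.00000000e+00,  0.00000000e+00,  0.00000000e+00,
         1.00000000e+00]])}
```

View pics/top1.png

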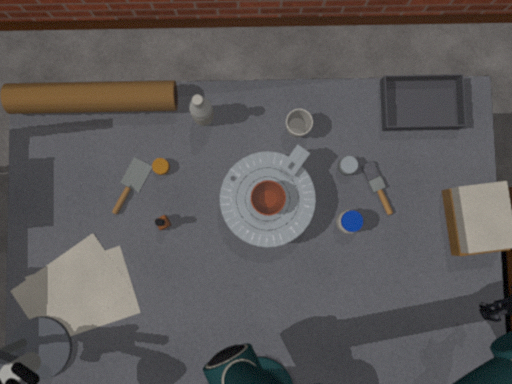

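View pics/scene1.png

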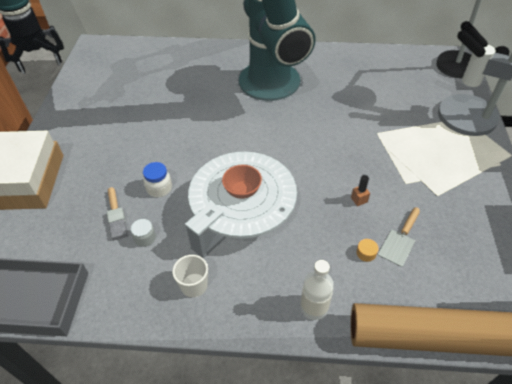

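The top view shows the platter centred near (268,199), its hole near (233,178), the bracket plate running from about (287,170) to (303,149), and the pin at (162,221). In the scene view the pin handle is at (363,185).

Run:
```python
from h import *
a=cv2.imread("pics/top1.png");b=cv2.imread("pics/scene1.png")
x=cv2.resize(a[140:255,140:325],None,fx=4,fy=4,interpolation=cv2.INTER_CUBIC)
cv2.imwrite("pics/c1.png",x)
g=cv2.cvtColor(a,cv2.COLOR_BGR2GRAY)
m=((g>125)*255).astype(np.uint8);m[:, :215]=0;m[:,322:]=0;m[:145]=0;m[255:]=0
c=max(cv2.findContours(m,0,1)[0],key=cv2.contourArea)
h=c[:,0].astype(float)
# drop bracket part
k=~((h[:,0]>278)&(h[:,1]<180)); e=cv2.fitEllipse(h[k].astype(np.float32));print(e)
P=onz("top",e[0],.092);print("axis",P, "rad",np.linalg.norm(onz("top",(e[0][0]+e[1][0]/2,e[0][1]),.092)-P))
for uv in((287,170),(303,149),(298,158)):
    print(uv,onz("top",uv,.112))
hsvb=cv2.cvtColor(b,cv2.COLOR_BGR2HSV)
def cen(im,x0,x1,y0,y1,f):
    mm=np.zeros(im.shape[:2],bool);mm[y0:y1,x0:x1]=f(im[y0:y1,x0:x1].astype(int));v,u=np.nonzero(mm);return u.mean(),v.mean(),u.min(),u.max(),v.min(),v.max(),len(u)
dk=lambda i:i.max(2)<45
br=lambda i:(i[...,2]-i[...,0])>40
for n,im,w in(("top",a,(150,175,210,235)),("scene",b,(350,376,170,210))):
    print(n,"dark",cen(im,*w,dk),"brown",cen(im,*w,br))
```

```text
((267.0524597167969, 198.82492065429688), (94.22454833984375, 94.4277114868164), 117.35137939453125)
axis [ 0.56988887 -0.03655899  0.092     ] rad 0.13496864955459958
(287, 170) [ 0.64917563 -0.09426627  0.112     ]
(303, 149) [ 0.70839525 -0.1413773   0.112     ]
(298, 158) [ 0.68285671 -0.12642042  0.112     ]
top dark (np.float64(159.4375), np.float64(221.875), np.int64(156), np.int64(163), np.int64(220), np.int64(224), 32) brown (np.float64(163.2923076923077), np.float64(222.4), np.int64(158), np.int64(168), np.int64(215), np.int64(229), 65)
scene dark (np.float64(362.7936507936508), np.float64(184.47619047619048), np.int64(359), np.int64(366), np.int64(177), np.int64(190), 63) brown (np.float64(360.8743455497382), np.float64(195.89005235602093), np.int64(354), np.int64(369), np.int64(187), np.int64(204), 191)
```

View pics/c1.png

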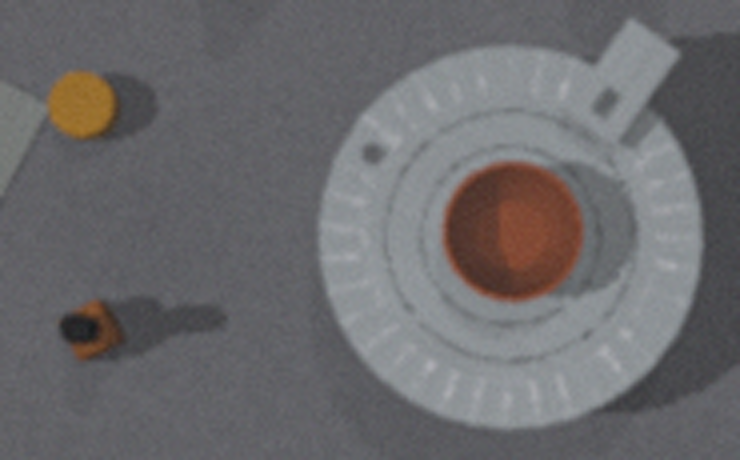

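Run:
```python
from h import *
A=onz("top",(267.6,199.2),.092);S=onz("top",(291.5,165.5),.112);H=onz("top",(233.2,178),.092)
d=S-A;h=H-A
print("A",A,"S",S,np.hypot(*d[:2]),np.degrees(np.arctan2(d[1],d[0])),"H",H,np.hypot(*h[:2]),np.degrees(np.arctan2(h[1],h[0])))
o1,d1=ray("top",(160.2,222));o2,d2=ray("scene",(362.8,184))
d1/=np.linalg.norm(d1);d2/=np.linalg.norm(d2)
t=np.linalg.lstsq(np.c_[d1,-d2],o2-o1,rcond=None)[0];p,q=o1+t[0]*d1,o2+t[1]*d2
print("pin",p,q,np.linalg.norm(p-q), onz("top",(160.2,222),.08))
s=monitor.read_state();print(s["tool_pos"],R.from_rotvec(s["tcp_rot"]).as_matrix().round(3))
```

```text
A [ 0.56878126 -0.03810064  0.092     ] S [ 0.66176752 -0.10737147  0.112     ] 0.11595210994203392 -36.68455370613972 H [0.63175147 0.05916468 0.092     ] 0.11586970317651893 57.08071526154444
pin [0.51080292 0.27395438 0.0649092 ] [0.51088614 0.27592766 0.06528674] 0.002010799571546514 [0.51041955 0.27108331 0.08      ]
[ 0.29866251 -0.60458966  0.23008934] [[-0.001  0.443 -0.897]
 [ 0.002 -0.897 -0.443]
 [-1.    -0.002 -0.   ]]
```

Axis is at (0.569, -0.038). The slot is at (0.661, -0.107), 116 mm from the axis, and the hole also measured 116 mm, which matches the given 115 mm. Next I'll shut the gripper and move above the bare part of the rim, well clear of the bracket.

Call:
{"name": "jog_arm", "arguments": {
  "rows": [
    [0.05, -0.1, -0.13, 0, 0, 0, 0],
    [0.05, -0.316, -0.417, 0, 0, 0, 0],
    [0.05, -0.316, -0.417, 0, 0, 0, 0],
    [0.05, -0.316, -0.417, 0, 0, 0, 0],
    [0.05, -0.316, -0.417, 0, 0, 0, 0],
    [0.05, -0.316, -0.417, 0, 0, 0, 0],
    [0.05, -0.316, -0.417, 0, 0, 0, 0],
    [0.05, -0.316, -0.417, 0, 0, 0, 0],
    [0.05, -0.316, -0.417, 0, 0, 0, 0],
    [0.05, -0.316, -0.417, 0, 0, 0, 0],
    [0.05, -0.316, -0.417, 0, 0, 0, 0],
    [0.05, -0.316, -0.417, 0, 0, 0, 0],
    [0.05, -0.316, -0.417, 0, 0, 0, 0],
    [0.05, -0.316, -0.417, 0, 0, 0, 0],
    [0.115, -0.316, -0.417, 0, 0, 0, 0],
    [0.115, -0.316, -0.417, 0, 0, 0, 0],
    [0.115, -0.316, -0.417, 0, 0, 0, 0],
    [0.115, -0.316, -0.417, 0, 0, 0, 0]
  ],
  "force": 30
}}

```text
time: 1.9
tool_pos: [0.5322, -0.1371, 0.116]
tcp_rot: [1.967, 0.461, -1.969]
wrist_force: [0.2, -0.4, -0.2]
width: -0.004
```

Call:
{"name": "jog_arm", "arguments": {
  "rows": [
    [0.005, 0, 0, 0, 0, 0, 0],
    [0.009, 0, 0, 0, 0, 0, 0],
    [0.012, 0, 0, 0, 0, 0, 0],
    [0.015, 0, 0, 0, 0, 0, 0],
    [0.016, 0, 0, 0, 0, 0, 0],
    [0.016, 0, 0, 0, 0, 0, 0],
    [0.016, 0, 0, 0, 0, 0, 0],
    [0.016, 0, 0, 0, 0, 0, 0],
    [0.016, 0, 0, 0, 0, 0, 0],
    [0.016, 0, 0, 0, 0, 0, 0]
  ]
}}

```text
time: 2.9
tool_pos: [0.5323, -0.1371, 0.1002]
tcp_rot: [1.967, 0.461, -1.969]
wrist_force: [0.1, 0.5, 1.2]
width: -0.001
```

Run:
```python
from h import *
ims=[]
for i in range(4):
    s,a=grab("top"); ims.append(cv2.resize(a[140:255,205:325],None,fx=3,fy=3,interpolation=cv2.INTER_CUBIC));print(s["time"],s["tool_pos"],s["wrist_force"])
s,w=grab("wrist");cv2.imwrite("pics/w1.png",w)
cv2.imwrite("pics/seq.png",np.vstack([np.hstack([ims[0],ims[3]])]))
```

```text
2.9 [ 0.53229297 -0.13710451  0.10016057] [0.13985769 0.54082213 1.20641985]
2.95 [ 0.53226838 -0.13711642  0.1001211 ] [ 0.00189116 -0.17398716  0.25884096]
3.0 [ 0.53224122 -0.13711133  0.10010865] [ 0.3637707  -0.0959676   0.48284594]
3.05 [ 0.53224958 -0.13713381  0.10009208] [-0.04564821  0.05045437 -0.42465836]
```

View pics/seq.png

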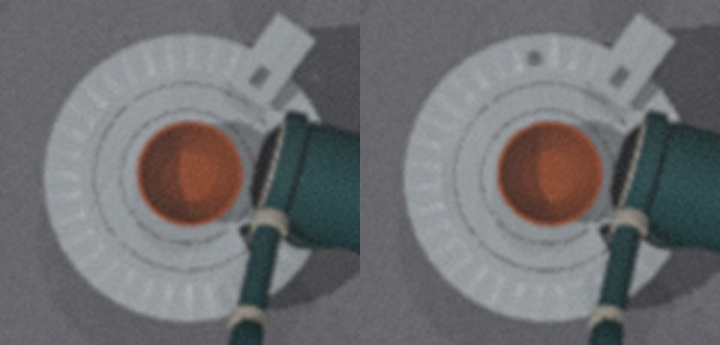

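The platter is coasting counter-clockwise and nothing is touching it yet. In the last frame the hole has just passed the bracket. Now I'll feel downwards.

Call:
{"name": "jog_arm", "arguments": {
  "rows": [
    [0.001, 0, 0, 0, 0, 0, 0],
    [0.002, 0, 0, 0, 0, 0, 0],
    [0.003, 0, 0, 0, 0, 0, 0],
    [0.004, 0, 0, 0, 0, 0, 0],
    [0.004, 0, 0, 0, 0, 0, 0]
  ]
}}

```text
time: 3.65
tool_pos: [0.532, -0.1371, 0.0958]
tcp_rot: [1.967, 0.461, -1.97]
wrist_force: [0.5, -0.0, 1.4]
width: -0.001
```

Call:
{"name": "jog_arm", "arguments": {
  "rows": [
    [0.0005, 0, 0, 0, 0, 0, 0],
    [0.001, 0, 0, 0, 0, 0, 0],
    [0.0015, 0, 0, 0, 0, 0, 0],
    [0.0015, 0, 0, 0, 0, 0, 0]
  ]
}}

```text
time: 4.05
tool_pos: [0.532, -0.137, 0.0942]
tcp_rot: [1.967, 0.461, -1.97]
wrist_force: [-0.2, -0.5, 0.7]
width: 0.003
```

Call:
{"name": "jog_arm", "arguments": {
  "rows": [
    [0.001, 0, 0, 0, 0, 0, 0],
    [0.002, 0, 0, 0, 0, 0, 0],
    [0.002, 0, 0, 0, 0, 0, 0]
  ]
}}

```text
time: 4.35
tool_pos: [0.5318, -0.137, 0.092]
tcp_rot: [1.966, 0.461, -1.97]
wrist_force: [0.1, 0.8, 0.1]
width: 0.0
```

Call:
{"name": "jog_arm", "arguments": {
  "rows": [
    [0.001, 0, 0, 0, 0, 0, 0],
    [0.002, 0, 0, 0, 0, 0, 0],
    [0.002, 0, 0, 0, 0, 0, 0]
  ]
}}

```text
time: 4.65
tool_pos: [0.5317, -0.1369, 0.0898]
tcp_rot: [1.966, 0.461, -1.97]
wrist_force: [1.2, -0.4, -0.9]
width: -0.001
```

Call:
{"name": "jog_arm", "arguments": {
  "rows": [
    [0.001, 0, 0, 0, 0, 0, 0],
    [0.002, 0, 0, 0, 0, 0, 0],
    [0.002, 0, 0, 0, 0, 0, 0]
  ]
}}

```text
time: 4.95
tool_pos: [0.5322, -0.1371, 0.0881]
tcp_rot: [1.967, 0.461, -1.969]
wrist_force: [1.3, -0.4, 1.7]
width: 0.005
```

Call:
{"name": "jog_arm", "arguments": {
  "rows": [
    [0.001, 0, 0, 0, 0, 0, 0],
    [0.0015, 0, 0, 0, 0, 0, 0],
    [0.0015, 0, 0, 0, 0, 0, 0]
  ]
}}

```text
time: 5.25
tool_pos: [0.5327, -0.1373, 0.0869]
tcp_rot: [1.968, 0.46, -1.968]
wrist_force: [1.6, -0.7, 2.4]
width: -0.001
```

Run:
```python
from h import *
for i in range(3):
    s,a=grab("top");print(s["time"],s["tool_pos"],s["wrist_force"]);
cv2.imwrite("pics/t2.png",a)
```

```text
5.25 [ 0.53270076 -0.13728027  0.08693448] [ 1.57483683 -0.69075448  2.42812211]
5.3 [ 0.53266308 -0.1372584   0.0869358 ] [ 2.35466949 -1.11899271  2.67424413]
5.35 [ 0.53262983 -0.13725763  0.08693861] [1.22887475 0.12548895 2.44896373]
```

Light contact: about 2.5 N down and about 2 N of drag. I'll hold there until the platter stops.

Call:
{"name": "jog_arm", "arguments": {
  "rows": [
    [0.0005, 0, 0, 0, 0, 0, 0],
    [0.0005, 0, 0, 0, 0, 0, 0],
    [0.0005, 0, 0, 0, 0, 0, 0],
    [0.0005, 0, 0, 0, 0, 0, 0],
    [0.0005, 0, 0, 0, 0, 0, 0]
  ]
}}

```text
time: 5.9
tool_pos: [0.5324, -0.1372, 0.0863]
tcp_rot: [1.967, 0.46, -1.969]
wrist_force: [0.6, -0.2, 3.6]
width: 0.002
```

Run:
```python
from h import *
I=[]
for i in range(3):
    s,a=grab("top");I.append(a);print(s["time"],s["tool_pos"],s["wrist_force"])
s,w=grab("wrist")
print(np.abs(I[0][150:250,220:270].astype(int)-I[2][150:250,220:270]).mean())
x=cv2.resize(I[2][140:255,205:325],None,fx=3.2,fy=3.2,interpolation=cv2.INTER_CUBIC)
cv2.imwrite("pics/c3.png",np.hstack([x,cv2.resize(w,(410,368))]))
cv2.imwrite("pics/t3.png",I[2])
```

```text
5.9 [ 0.53244623 -0.13723558  0.08634315] [ 0.58598809 -0.24672263  3.60044404]
5.95 [ 0.53249889 -0.13725386  0.08638668] [0.42026222 0.06651848 3.85027615]
6.0 [ 0.5324256  -0.13724344  0.08633482] [ 0.52927717 -0.78270279  3.23184055]
2.8586666666666667
```

View pics/c3.png

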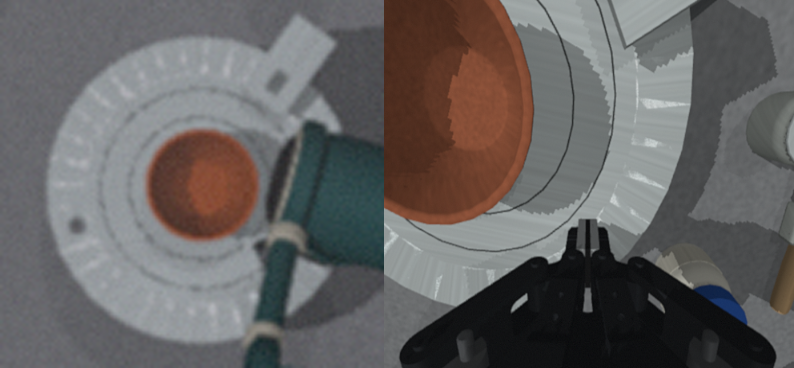

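The platter has stopped. The hole is at top-view pixel (229,210.6), clear of the arm. The shortest turn is clockwise, and my finger can drag it along a free arc.

```bash
cat > arc.py <<'E'
from h import *
A=np.array([.569,-.038])
def arc(turn,n,press,ramp=True):
    s=monitor.read_state();M=R.from_rotvec(s["tcp_rot"]).as_matrix();p=s["tool_pos"]
    r=p[:2]-A;f=np.hypot(*r);a0=np.arctan2(r[1],r[0]);print("r",f,np.degrees(a0))
    u=np.linspace(0,1,n+1)[1:];u=(u+u*u*(3-2*u))/2
    rows=[]
    for k in u:
        a=a0+np.radians(turn)*k
        d=np.r_[A+f*np.array([np.cos(a),np.sin(a)]),p[2]-press]-p
        rows.append([float(x) for x in (M.T@d).round(3)]+[0,0,0,0])
    print(rows)
def ang(uv,z):
    h=onz("top",uv,z)[:2]-A;return np.hypot(*h),np.degrees(np.arctan2(h[1],h[0]))
E
python3 - <<'E'
from arc import *
a=cv2.imread("pics/t3.png");g=cv2.cvtColor(a,6).astype(float)
print(ang((229.1,210.6),.087),ang((291.5,165.5),.112))
w=g[206:216,224:235];w=np.clip(w.max()*.85-w,0,None);v,u=np.mgrid[206:216,224:235];print((u*w).sum()/w.sum(),(v*w).sum()/w.sum())
arc(-72,18,.001)
E
```

```text
(np.float64(0.11480640220863135), np.float64(105.31055289709026)) (np.float64(0.11583701189510347), np.float64(-36.789109063634235))
228.52493928638143 210.08238371006908
r 0.10573751903643605 -110.17299448631258
[[0.001, -0.003, 0.003, 0, 0, 0, 0], [0.001, -0.007, 0.006, 0, 0, 0, 0], [0.001, -0.012, 0.01, 0, 0, 0, 0], [0.001, -0.018, 0.014, 0, 0, 0, 0], [0.001, -0.025, 0.018, 0, 0, 0, 0], [0.001, -0.033, 0.021, 0, 0, 0, 0], [0.001, -0.041, 0.024, 0, 0, 0, 0], [0.001, -0.05, 0.027, 0, 0, 0, 0], [0.001, -0.059, 0.028, 0, 0, 0, 0], [0.001, -0.068, 0.029, 0, 0, 0, 0], [0.001, -0.077, 0.029, 0, 0, 0, 0], [0.001, -0.086, 0.028, 0, 0, 0, 0], [0.001, -0.094, 0.027, 0, 0, 0, 0], [0.001, -0.102, 0.025, 0, 0, 0, 0], [0.001, -0.109, 0.023, 0, 0, 0, 0], [0.001, -0.115, 0.021, 0, 0, 0, 0], [0.001, -0.119, 0.018, 0, 0, 0, 0], [0.001, -0.123, 0.016, 0, 0, 0, 0]]
```

Call:
{"name": "jog_arm", "arguments": {
  "rows": [
    [0.001, -0.003, 0.003, 0, 0, 0, 0],
    [0.001, -0.007, 0.006, 0, 0, 0, 0],
    [0.001, -0.012, 0.01, 0, 0, 0, 0],
    [0.001, -0.018, 0.014, 0, 0, 0, 0],
    [0.001, -0.025, 0.018, 0, 0, 0, 0],
    [0.001, -0.033, 0.021, 0, 0, 0, 0],
    [0.001, -0.041, 0.024, 0, 0, 0, 0],
    [0.001, -0.05, 0.027, 0, 0, 0, 0],
    [0.001, -0.059, 0.028, 0, 0, 0, 0],
    [0.001, -0.068, 0.029, 0, 0, 0, 0],
    [0.001, -0.077, 0.029, 0, 0, 0, 0],
    [0.001, -0.086, 0.028, 0, 0, 0, 0],
    [0.001, -0.094, 0.027, 0, 0, 0, 0],
    [0.001, -0.102, 0.025, 0, 0, 0, 0],
    [0.001, -0.109, 0.023, 0, 0, 0, 0],
    [0.001, -0.115, 0.021, 0, 0, 0, 0],
    [0.001, -0.119, 0.018, 0, 0, 0, 0],
    [0.001, -0.123, 0.016, 0, 0, 0, 0]
  ]
}}

```text
time: 7.9
tool_pos: [0.4635, -0.0335, 0.0855]
tcp_rot: [1.966, 0.461, -1.969]
wrist_force: [-1.2, -0.2, 4.2]
width: -0.003
```

Run:
```python
from arc import *
s,a=grab("top");cv2.imwrite("pics/t4.png",a);print(s["wrist_force"],s["tool_pos"])
g=cv2.cvtColor(a,6).astype(float)
def hole(g,pred,z,win=14):
    # darkest blob along the hole circle near predicted angle
    best=[]
    gb=cv2.GaussianBlur(g,(3,3),0)
    for t in np.arange(pred-win,pred+win,.25):
        X=np.r_[A+.115*np.array([np.cos(np.radians(t)),np.sin(np.radians(t))]),z];u,v=proj("top",X)
        best.append((cv2.getRectSubPix(gb.astype(np.float32),(3,3),(float(u),float(v))).mean(),t,u,v))
    best.sort();return best[:4]
print(hole(g,105.3-70,.087,25))
arc(-70,18,.0)
```

```text
[-1.22605883 -0.22793544  4.17710769] [ 0.46352158 -0.03352569  0.08546684]
[(np.float32(110.8611), np.float64(29.799999999999997), np.float64(246.9083274248093), np.float64(165.16078335078456)), (np.float32(111.02187), np.float64(29.549999999999997), np.float64(247.0576852336078), np.float64(165.0724221090148)), (np.float32(111.110985), np.float64(30.049999999999997), np.float64(246.75935440577223), np.float64(165.24979341341066)), (np.float32(111.36324), np.float64(30.299999999999997), np.float64(246.61076899070463), np.float64(165.33945066261583))]
r 0.10550781954851625 177.25958082648836
[[0.0, -0.004, -0.002, 0, 0, 0, 0], [0.0, -0.008, -0.005, 0, 0, 0, 0], [0.0, -0.013, -0.008, 0, 0, 0, 0], [0.0, -0.018, -0.013, 0, 0, 0, 0], [0.0, -0.024, -0.018, 0, 0, 0, 0], [0.0, -0.029, -0.024, 0, 0, 0, 0], [0.0, -0.035, -0.031, 0, 0, 0, 0], [0.0, -0.039, -0.038, 0, 0, 0, 0], [0.0, -0.044, -0.046, 0, 0, 0, 0], [0.0, -0.047, -0.054, 0, 0, 0, 0], [0.0, -0.05, -0.062, 0, 0, 0, 0], [0.0, -0.052, -0.071, 0, 0, 0, 0], [0.0, -0.054, -0.079, 0, 0, 0, 0], [0.0, -0.054, -0.086, 0, 0, 0, 0], [0.0, -0.054, -0.093, 0, 0, 0, 0], [0.0, -0.054, -0.099, 0, 0, 0, 0], [0.0, -0.054, -0.105, 0, 0, 0, 0], [0.0, -0.053, -0.109, 0, 0, 0, 0]]
```

Call:
{"name": "jog_arm", "arguments": {
  "rows": [
    [0.0, -0.004, -0.002, 0, 0, 0, 0],
    [0.0, -0.008, -0.005, 0, 0, 0, 0],
    [0.0, -0.013, -0.008, 0, 0, 0, 0],
    [0.0, -0.018, -0.013, 0, 0, 0, 0],
    [0.0, -0.024, -0.018, 0, 0, 0, 0],
    [0.0, -0.029, -0.024, 0, 0, 0, 0],
    [0.0, -0.035, -0.031, 0, 0, 0, 0],
    [0.0, -0.039, -0.038, 0, 0, 0, 0],
    [0.0, -0.044, -0.046, 0, 0, 0, 0],
    [0.0, -0.047, -0.054, 0, 0, 0, 0],
    [0.0, -0.049, -0.06, 0, 0, 0, 0],
    [0.0, -0.051, -0.065, 0, 0, 0, 0],
    [0.0, -0.052, -0.068, 0, 0, 0, 0],
    [0.0, -0.052, -0.07, 0, 0, 0, 0],
    [0.0, -0.052, -0.07, 0, 0, 0, 0]
  ]
}}

```text
time: 9.45
tool_pos: [0.5034, 0.0447, 0.0855]
tcp_rot: [1.967, 0.461, -1.97]
wrist_force: [-0.2, 1.2, 3.5]
width: 0.005
```

Run:
```python
from arc import *
s,a=grab("top");cv2.imwrite("pics/t5.png",a);print(s["wrist_force"],s["tool_pos"])
g=cv2.cvtColor(a,6).astype(float)
gb=cv2.GaussianBlur(g,(3,3),0).astype(np.float32)
for t in range(-29,2):
    X=np.r_[A+.115*np.array([np.cos(np.radians(t)),np.sin(np.radians(t))]),.087];u,v=proj("top",X)
    print(t,int(cv2.getRectSubPix(gb,(3,3),(float(u),float(v))).mean()),end="; ")
cv2.imwrite("pics/c5.png",cv2.resize(a[140:210,250:325],None,fx=6,fy=6,interpolation=cv2.INTER_CUBIC))
arc(-17,8,.0)
```

```text
[-0.18436582  1.19660665  3.51987504] [0.50343775 0.04471687 0.08553105]
-29 151; -28 151; -27 149; -26 144; -25 136; -24 126; -23 113; -22 102; -21 94; -20 94; -19 100; -18 109; -17 121; -16 133; -15 143; -14 150; -13 153; -12 155; -11 156; -10 155; -9 153; -8 152; -7 152; -6 152; -5 154; -4 156; -3 157; -2 157; -1 156; 0 154; 1 152; r 0.1055625400201436 128.54107482372635
[[-0.0, -0.001, -0.003, 0, 0, 0, 0], [-0.0, -0.001, -0.006, 0, 0, 0, 0], [-0.0, -0.002, -0.011, 0, 0, 0, 0], [-0.0, -0.002, -0.015, 0, 0, 0, 0], [-0.0, -0.002, -0.02, 0, 0, 0, 0], [-0.0, -0.002, -0.025, 0, 0, 0, 0], [-0.0, -0.002, -0.029, 0, 0, 0, 0], [-0.0, -0.002, -0.031, 0, 0, 0, 0]]
```

View pics/c5.png

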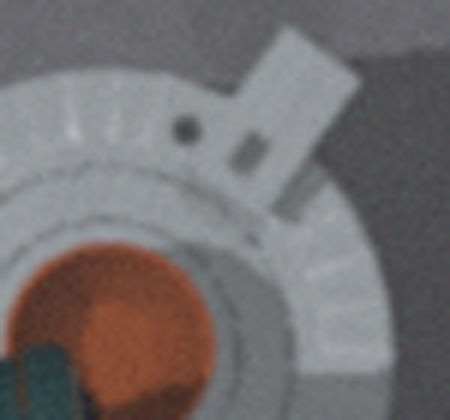

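The hole is at -20.5° and the slot at -36.8°, so about 16° remain. At the ~1.03 ratio seen so far, that is roughly 29 mm of drag.

Call:
{"name": "jog_arm", "arguments": {
  "rows": [
    [0, -0.001, -0.003, 0, 0, 0, 0],
    [0, -0.001, -0.006, 0, 0, 0, 0],
    [0, -0.002, -0.01, 0, 0, 0, 0],
    [0, -0.002, -0.015, 0, 0, 0, 0],
    [0, -0.002, -0.02, 0, 0, 0, 0],
    [0, -0.002, -0.024, 0, 0, 0, 0],
    [0, -0.002, -0.027, 0, 0, 0, 0],
    [0, -0.002, -0.029, 0, 0, 0, 0],
    [0, -0.002, -0.029, 0, 0, 0, 0],
    [0, -0.002, -0.029, 0, 0, 0, 0]
  ]
}}

```text
time: 10.5
tool_pos: [0.5282, 0.059, 0.0854]
tcp_rot: [1.966, 0.461, -1.97]
wrist_force: [-0.2, -1.0, 3.5]
width: -0.0
```

Run:
```python
from arc import *
s,a=grab("top");cv2.imwrite("pics/t6.png",a);print(s["wrist_force"],s["tool_pos"])
r=s["tool_pos"][:2]-A;print(np.degrees(np.arctan2(r[1],r[0])))
s,w=grab("wrist");cv2.imwrite("pics/w6.png",w)
x=cv2.resize(a[145:190,270:315],None,fx=8,fy=8,interpolation=cv2.INTER_CUBIC)
cv2.imwrite("pics/c6.png",np.hstack([x,cv2.resize(w,(430,360))]))
M=R.from_rotvec(s["tcp_rot"]).as_matrix();print(M.round(3))
# tick tracking: rotate polar unwraps t5->t6
def pol(im):
    g=cv2.GaussianBlur(cv2.cvtColor(im,6),(3,3),0).astype(np.float32);o=[]
    for rr in(.10,.106,.112,.118,.124,.13):
        row=[]
        for t in np.arange(-180,180,.25):
            u,v=proj("top",np.r_[A+rr*np.array([np.cos(np.radians(t)),np.sin(np.radians(t))]),.087])
            row.append(g[int(round(v)),int(round(u))])
        o.append(row)
    return np.array(o)
p5,p6=pol(cv2.imread("pics/t5.png")),pol(a)
th=np.arange(-180,180,.25)
k=(th>5)&(th<75)
best=[]
for sh in range(40,96):
    q=np.roll(p5,-sh,1); best.append((np.corrcoef(q[:,k].ravel()-0,p6[:,k].ravel())[0,1],sh/4))
print(sorted(best)[-4:])
```

```text
[-0.16812373 -1.04191059  3.47099312] [0.52823789 0.0590289  0.08540388]
112.7874096290482
[[-0.003  0.442 -0.897]
 [ 0.002 -0.897 -0.442]
 [-1.    -0.003  0.001]]Traceback (most recent call last):
  File "<stdin>", line 18, in <module>
  File "<stdin>", line 14, in pol
  File "h.py", line 15, in proj
    p=imaging.camera_params(n)
ValueError: time passes only in moves, steps and waits
```

View pics/c6.png

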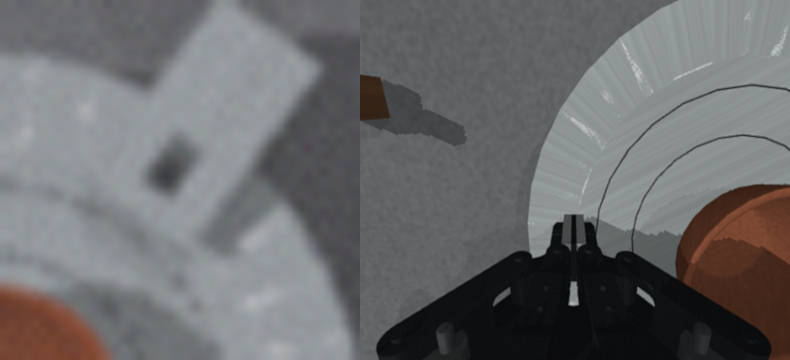

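Drag estimate puts the hole under the slot, and the slot looks dark through. I'll lift off straight up and look down through the slot with the wrist camera.

Call:
{"name": "jog_arm", "arguments": {
  "rows": [
    [-0.001, 0, 0, 0, 0, 0, 0],
    [-0.003, 0, 0, 0, 0, 0, 0],
    [-0.01, 0, 0, 0, 0, 0, 0],
    [-0.04, 0, 0, 0, 0, 0, 0],
    [-0.085, 0, 0, 0, 0, 0, 0],
    [-0.095, 0.02, 0.0, 0, 0, 0, 0],
    [-0.095, 0.06, 0.01, 0, 0, 0, 0],
    [-0.095, 0.11, 0.02, 0, 0, 0, 0],
    [-0.095, 0.16, 0.025, 0, 0, 0, 0],
    [-0.095, 0.2, 0.03, 0, 0, 0, 0],
    [-0.095, 0.207, 0.03, 0, 0, 0, 0],
    [-0.095, 0.207, 0.03, 0, 0, 0, 0],
    [-0.095, 0.207, 0.03, 0, 0, 0, 0]
  ]
}}

```text
time: 11.9
tool_pos: [0.5921, -0.1392, 0.1793]
tcp_rot: [1.966, 0.463, -1.972]
wrist_force: [0.3, 1.3, 0.2]
width: -0.001
```

Run:
```python
from h import *
s,w=grab("wrist");cv2.imwrite("pics/w7.png",w);print(s["tool_pos"],s["tcp_rot"].tolist(),s["wrist_force"])
print(proj("wrist",np.array([.661,-.107,.112]),s))
u,v=proj("wrist",np.array([.661,-.107,.112]),s).astype(int)
y0,x0=max(v-60,0),u-75
print(x0,y0);cv2.imwrite("pics/c7.png",cv2.resize(w[y0:y0+120,x0:x0+150],None,fx=5,fy=5,interpolation=cv2.INTER_CUBIC))
```

```text
[ 0.59209001 -0.13922838  0.17926687] [1.965968572143142, 0.46259615792022, -1.9720256597953387] [0.27746187 1.29128283 0.18120442]
[257.37234713 108.86614044]
182 48
```

View pics/c7.png

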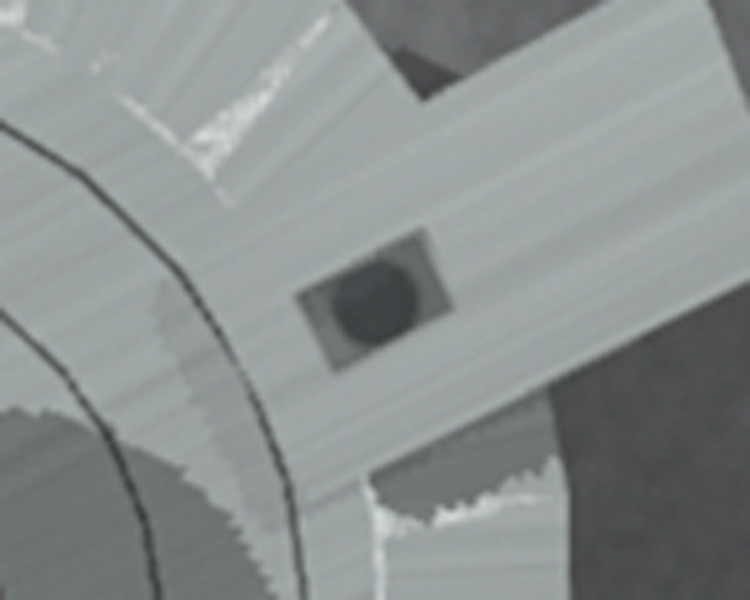

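Through the slot, the hole shows as a full circle centred at crop (375,303). The slot centre is (377,301), so the misalignment is under 0.5 mm. Next is the pin.

Call:
{"name": "jog_arm", "arguments": {
  "rows": [
    [-0.02, -0.04, -0.003, 0, 0, 0, 0],
    [-0.02, -0.09, -0.007, 0, 0, 0, 0],
    [-0.02, -0.14, -0.012, 0, 0, 0, 0],
    [-0.02, -0.19, -0.016, 0, 0, 0, 0],
    [-0.02, -0.24, -0.02, 0, 0, 0, 60],
    [-0.02, -0.29, -0.024, 0, 0, 0, 80],
    [-0.02, -0.34, -0.028, 0, 0, 0, 80],
    [-0.02, -0.38, -0.032, 0, 0, 0, 80],
    [-0.02, -0.407, -0.034, 0, 0, 0, 80],
    [-0.02, -0.407, -0.034, 0, 0, 0, 80],
    [-0.02, -0.407, -0.034, 0, 0, 0, 80],
    [-0.02, -0.407, -0.034, 0, 0, 0, 80]
  ]
}}

```text
time: 13.15
tool_pos: [0.4422, 0.2409, 0.2011]
tcp_rot: [1.965, 0.463, -1.971]
wrist_force: [-0.8, -0.1, -0.6]
width: 0.8
```

Run:
```python
from h import *
s,w=grab("wrist");print(s["tool_pos"],s["width"],s["q"].round(2))
c=proj("wrist",np.array([.511,.274,.094]),s);print(c)
u,v=c.astype(int);y0,x0=max(v-60,0),u-75
m=(w.max(2)<48).astype(np.uint8);m[v+55:]=0;m[:max(v-50,0)]=0;m[:,:u-50]=0;m[:,u+50:]=0
c=max(cv2.findContours(m,0,1)[0],key=cv2.contourArea);e=cv2.minEnclosingCircle(c);print(e,cv2.contourArea(c),onz("wrist",e[0],.094,s))
print(x0,y0);cv2.imwrite("pics/c8.png",cv2.resize(w[y0:y0+120,x0:x0+150],None,fx=4,fy=4,interpolation=cv2.INTER_CUBIC))
```

```text
[0.44221824 0.24090837 0.2011494 ] 0.7996241805516736 [ 0.45 -0.04  2.    0.    1.19  1.56]
[256.18283273 108.57413985]
((254.6325225830078, 108.72891235351562), 11.842092514038086) 384.5 [0.51026113 0.27519587 0.094     ]
181 48
```

View pics/c8.png

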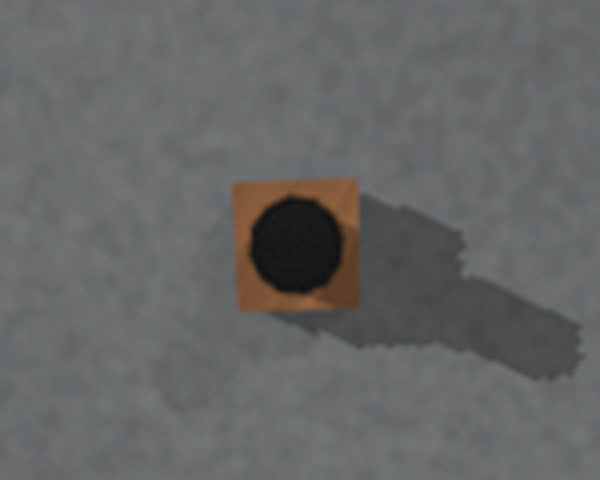

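The handle is a clean black disc at crop (296,246), giving the pin at (0.510, 0.275), which agrees with the triangulated position. I'll go over it, descend and grip.

Call:
{"name": "jog_arm", "arguments": {
  "rows": [
    [0, 0, -0.04, 0, 0, 0, 80],
    [0, -0.001, -0.076, 0, 0, 0, 80],
    [0.02, -0.001, -0.076, 0, 0, 0, 80],
    [0.05, -0.001, -0.076, 0, 0, 0, 80],
    [0.08, -0.001, -0.076, 0, 0, 0, 80],
    [0.105, -0.001, -0.076, 0, 0, 0, 80],
    [0.125, -0.001, -0.076, 0, 0, 0, 80],
    [0.14, -0.001, -0.076, 0, 0, 0, 80],
    [0.145, -0.001, -0.076, 0, 0, 0, 80],
    [0.145, -0.001, -0.076, 0, 0, 0, 80],
    [0.145, -0.001, -0.076, 0, 0, 0, 60],
    [0.145, -0.001, -0.076, 0, 0, 0, 40],
    [0.145, -0.001, -0.076, 0, 0, 0, 20],
    [0.145, -0.001, -0.076, 0, 0, 0, 10],
    [0.145, -0.001, -0.076, 0, 0, 0, 10],
    [0.145, -0.001, -0.076, 0, 0, 0, 10],
    [0.145, -0.001, -0.076, 0, 0, 0, 10]
  ],
  "force": 40
}}

```text
time: 14.9
tool_pos: [0.5105, 0.2761, 0.0571]
tcp_rot: [1.968, 0.463, -1.97]
wrist_force: [-0.3, 0.5, 6.1]
width: 0.25
```

Gripped: width 0.25 is about 21 mm, against the 22 mm handle. Now I'll lift it straight up and carry it high over to the slot.

Call:
{"name": "jog_arm", "arguments": {
  "rows": [
    [-0.01, 0, 0, 0, 0, 0, 10],
    [-0.03, 0, 0, 0, 0, 0, 10],
    [-0.07, 0, 0, 0, 0, 0, 10],
    [-0.11, 0, 0, 0, 0, 0, 10],
    [-0.15, 0, 0, 0, 0, 0, 10],
    [-0.158, 0.03, 0.0, 0, 0, 0, 10],
    [-0.158, 0.07, 0.005, 0, 0, 0, 10],
    [-0.158, 0.115, 0.01, 0, 0, 0, 10],
    [-0.158, 0.16, 0.013, 0, 0, 0, 10],
    [-0.158, 0.205, 0.017, 0, 0, 0, 10],
    [-0.158, 0.25, 0.021, 0, 0, 0, 10],
    [-0.158, 0.295, 0.024, 0, 0, 0, 10],
    [-0.158, 0.335, 0.028, 0, 0, 0, 10],
    [-0.158, 0.37, 0.031, 0, 0, 0, 10],
    [-0.158, 0.395, 0.033, 0, 0, 0, 10],
    [-0.158, 0.405, 0.034, 0, 0, 0, 10],
    [-0.158, 0.41, 0.034, 0, 0, 0, 10],
    [-0.158, 0.41, 0.034, 0, 0, 0, 10],
    [-0.158, 0.41, 0.034, 0, 0, 0, 10]
  ]
}}

```text
time: 16.8
tool_pos: [0.6611, -0.106, 0.2132]
tcp_rot: [1.967, 0.465, -1.97]
wrist_force: [0.7, 0.5, -0.3]
width: 0.242
```

Run:
```python
from h import *
s,t=grab("top");M=R.from_rotvec(s["tcp_rot"]).as_matrix()
print(s["tool_pos"],s["wrist_force"],M.round(4).tolist(),s["width"])
print("to slot",M.T@(np.array([.6615,-.107,s["tool_pos"][2]])-s["tool_pos"]))
s,w=grab("wrist");s,c=grab("scene")
cv2.imwrite("pics/s9.png",c);cv2.imwrite("pics/w9.png",w)
uv=proj("scene",s["tool_pos"]-[0,0,.05]).astype(int);print(uv)
cv2.imwrite("pics/c9.png",np.hstack([cv2.resize(w[:,76:436],(360,384)),cv2.resize(c[uv[1]-64:uv[1]+64,uv[0]-64:uv[0]+64],(384,384),interpolation=cv2.INTER_CUBIC)]))
```

```text
[ 0.66112408 -0.10599769  0.21316497] [ 0.6626434   0.46915871 -0.2859779 ] [[-0.0027, 0.443, -0.8965], [0.0047, -0.8965, -0.443], [-1.0, -0.0054, 0.0004]] 0.24151714730613955
to slot [-5.69459057e-06  1.06511048e-03  1.07034402e-04]
[207 198]
```

View pics/c9.png

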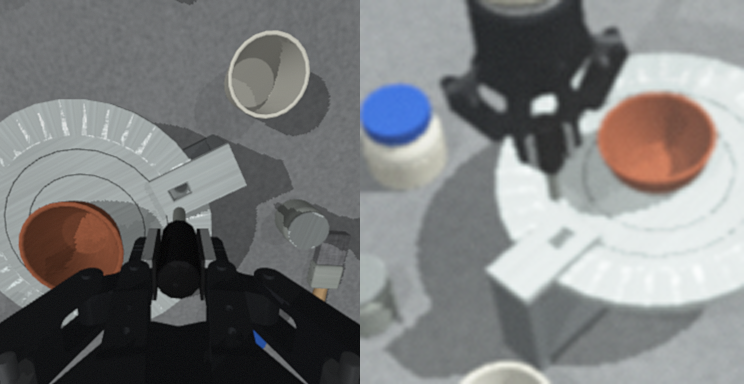

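The pin is upright in the grip with its shank pointing at the slot, which is visible beyond the foot. I'll lower it to about 5 mm above the plate and check the foot against the slot.

Call:
{"name": "jog_arm", "arguments": {
  "rows": [
    [0.01, 0.001, 0, 0, 0, 0, 10],
    [0.025, 0.001, 0, 0, 0, 0, 10],
    [0.035, 0.001, 0, 0, 0, 0, 10],
    [0.042, 0.001, 0, 0, 0, 0, 10],
    [0.042, 0.001, 0, 0, 0, 0, 10],
    [0.042, 0.001, 0, 0, 0, 0, 10]
  ]
}}

```text
time: 17.55
tool_pos: [0.6615, -0.1068, 0.1709]
tcp_rot: [1.966, 0.465, -1.97]
wrist_force: [0.2, 0.7, -1.0]
width: 0.243
```

Run:
```python
from h import *
s,w=grab("wrist");print(s["tool_pos"],s["wrist_force"]);M=R.from_rotvec(s["tcp_rot"]).as_matrix()
print("slot",proj("wrist",np.array([.6615,-.107,.112]),s),"foot",proj("wrist",s["tool_pos"]+M@[.053,0,0],s))
s,c=grab("scene");print(proj("scene",np.array([.6615,-.107,.112])),proj("scene",s["tool_pos"]+M@[.053,0,0]))
u,v=proj("scene",np.array([.6615,-.107,.112])).astype(int)
cv2.imwrite("pics/w10.png",w)
cv2.imwrite("pics/c10.png",np.hstack([cv2.resize(w[150:230,216:296],None,fx=5,fy=5,interpolation=2),cv2.resize(c[v-25:v+25,u-25:u+25],(400,400),interpolation=2)]));print(u,v)
```

```text
[ 0.66154112 -0.10680264  0.17091146] [ 0.18790982  0.72106629 -1.03132488]
slot [255.50868926 206.92228052] foot [254.96187672 209.43337838]
[209.02531913 212.13521553] [208.88678859 210.58817286]
209 212
```

View pics/c10.png

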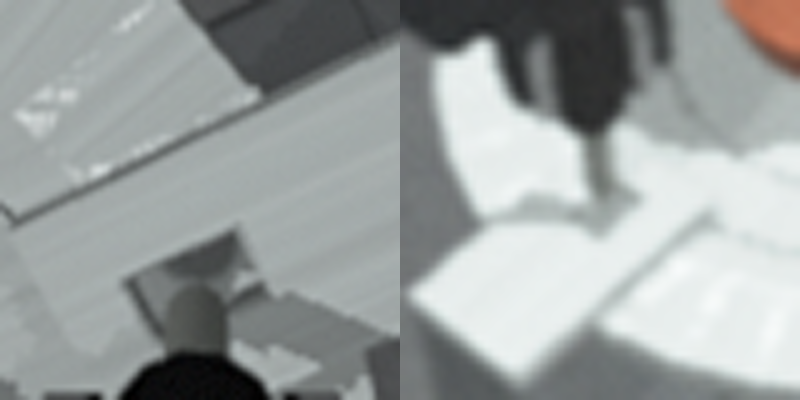

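The foot is over the slot within a millimetre or so. Lowering carefully while watching the force.

Call:
{"name": "jog_arm", "arguments": {
  "rows": [
    [0.002, 0, 0, 0, 0, 0, 10],
    [0.004, 0, 0, 0, 0, 0, 10],
    [0.006, 0, 0, 0, 0, 0, 10],
    [0.008, 0, 0, 0, 0, 0, 10],
    [0.01, 0, 0, 0, 0, 0, 10],
    [0.01, 0, 0, 0, 0, 0, 10]
  ]
}}

```text
time: 18.25
tool_pos: [0.6618, -0.1068, 0.1614]
tcp_rot: [1.967, 0.465, -1.969]
wrist_force: [-0.5, -0.3, -0.7]
width: 0.243
```

Call:
{"name": "jog_arm", "arguments": {
  "rows": [
    [0.002, 0, 0, 0, 0, 0, 10],
    [0.004, 0, 0, 0, 0, 0, 10],
    [0.006, 0, 0, 0, 0, 0, 10],
    [0.008, 0, 0, 0, 0, 0, 10],
    [0.01, 0, 0, 0, 0, 0, 10],
    [0.012, 0, 0, 0, 0, 0, 10],
    [0.014, 0, 0, 0, 0, 0, 10],
    [0.016, 0, 0, 0, 0, 0, 10],
    [0.016, 0, 0, 0, 0, 0, 10]
  ]
}}

```text
time: 19.15
tool_pos: [0.6615, -0.1067, 0.145]
tcp_rot: [1.966, 0.465, -1.97]
wrist_force: [-0.3, -0.5, -0.3]
width: 0.25
```

Call:
{"name": "jog_arm", "arguments": {
  "rows": [
    [0.002, 0, 0, 0, 0, 0, 10],
    [0.003, 0, 0, 0, 0, 0, 10],
    [0.004, 0, 0, 0, 0, 0, 10],
    [0.005, 0, 0, 0, 0, 0, 10],
    [0.006, 0, 0, 0, 0, 0, 10],
    [0.007, 0, 0, 0, 0, 0, 10],
    [0.007, 0, 0, 0, 0, 0, 10]
  ]
}}

```text
time: 19.85
tool_pos: [0.6614, -0.1067, 0.1378]
tcp_rot: [1.966, 0.465, -1.97]
wrist_force: [-0.3, -0.1, -0.7]
width: 0.25
```

The foot is about 3 mm below the platter surface with no force, so it is in the hole.

Call:
{"name": "jog_arm", "arguments": {
  "rows": [
    [0.002, 0, 0, 0, 0, 0, 10],
    [0.004, 0, 0, 0, 0, 0, 10],
    [0.006, 0, 0, 0, 0, 0, 10],
    [0.008, 0, 0, 0, 0, 0, 10],
    [0.01, 0, 0, 0, 0, 0, 10],
    [0.011, 0, 0, 0, 0, 0, 10],
    [0.012, 0, 0, 0, 0, 0, 10],
    [0.012, 0, 0, 0, 0, 0, 10]
  ]
}}

```text
time: 20.65
tool_pos: [0.6612, -0.1066, 0.1255]
tcp_rot: [1.966, 0.465, -1.97]
wrist_force: [-0.0, -0.9, -0.8]
width: 0.249
```

Call:
{"name": "jog_arm", "arguments": {
  "rows": [
    [0.0005, 0, 0, 0, 0, 0, 10],
    [0.001, 0, 0, 0, 0, 0, 10],
    [0.0015, 0, 0, 0, 0, 0, 10],
    [0.002, 0, 0, 0, 0, 0, 10],
    [0.002, 0, 0, 0, 0, 0, 10]
  ]
}}

```text
time: 21.15
tool_pos: [0.6612, -0.1065, 0.1235]
tcp_rot: [1.966, 0.465, -1.97]
wrist_force: [0.3, -0.2, -0.0]
width: 0.248
```

Call:
{"name": "jog_arm", "arguments": {
  "rows": [
    [0.0005, 0, 0, 0, 0, 0, 10],
    [0.001, 0, 0, 0, 0, 0, 10],
    [0.001, 0, 0, 0, 0, 0, 10]
  ]
}}

```text
time: 21.45
tool_pos: [0.6614, -0.1066, 0.1233]
tcp_rot: [1.966, 0.465, -1.97]
wrist_force: [-3.1, 0.7, 5.5]
width: 0.246
```

The handle has met the bracket at the predicted height (TCP 0.123). I'll let go and rise straight up.

Call:
{"name": "jog_arm", "arguments": {
  "rows": [
    [0, 0, 0, 0, 0, 0, 30],
    [0, 0, 0, 0, 0, 0, 40],
    [0, 0, 0, 0, 0, 0, 55],
    [0, 0, 0, 0, 0, 0, 70],
    [0, 0, 0, 0, 0, 0, 70],
    [-0.01, 0, 0, 0, 0, 0, 70],
    [-0.03, 0, 0, 0, 0, 0, 70],
    [-0.07, 0, 0, 0, 0, 0, 70],
    [-0.1, 0, 0, 0, 0, 0, 70],
    [-0.13, 0, 0, 0, 0, 0, 70],
    [-0.14, 0, 0, 0, 0, 0, 70],
    [-0.14, 0, 0, 0, 0, 0, 70]
  ]
}}

```text
time: 22.65
tool_pos: [0.6631, -0.1074, 0.2663]
tcp_rot: [1.97, 0.463, -1.964]
wrist_force: [-0.4, -0.5, 0.4]
width: 0.701
```

Run:
```python
from h import *
s,c=grab("scene");s,w=grab("wrist");print(s["time"],s["tool_pos"],s["wrist_force"])
print(proj("scene",np.array([.6615,-.107,.112])),proj("scene",np.array([.6615,-.107,.160])))
cv2.imwrite("pics/c11.png",np.hstack([cv2.resize(c[110:300,90:310],(440,380),interpolation=2),cv2.resize(w[:,106:406],(300,380))]))
```

```text
22.7 [ 0.66196831 -0.10722063  0.26377707] [ 0.03889674 -0.01652121 -0.23225803]
[209.02531913 212.13521553] [207.10832362 199.7358643 ]
```

View pics/c11.png

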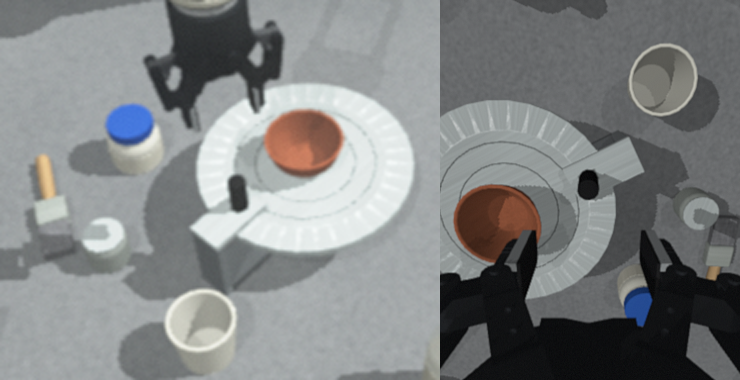

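The handle stands upright on the plate. Its base is at scene pixel about (209,213) and its top at about (208,200), against (209,212) and (207,200) expected for a fully seated pin. The gripper is clear and open.

```bash
python3 -c "
from h import *
print(finish_job())"
```

```text
the job is handed in; nothing more can be done
None
```

The platter is stopped with its hole under the slot. The locking pin is down through both, with its handle resting on the bracket, and I've let go of it. I handed the job in at about 22.7 s of the 72 s allowed.

- **Stopping the platter:** I waited past the 2.5 s the starter can drive before touching the rim. The closed fingertips met the platter at about 88 mm, and it stopped under roughly 2.5–4 N. I then dragged it about 142° clockwise at 3.5–4.2 N to bring the hole round. No force reading while touching the platter passed about 4.5 N, against the 18 N limit.
- **Alignment:** after lifting off, the wrist camera looking down the slot showed the hole centred to within 0.5 mm.
- **Pin:** it went through the slot and hole with no noticeable force. The handle met the bracket at the predicted height, with a 5.5 N touch.
- **Last checks:** in the final scene view, the handle's base and top sat within about 2 pixels of where a fully seated pin should be. The gripper was open and well clear, the wrist force was near zero, and the things visible around the turntable stood where they were.
- **Not confirmed:** I didn't measure the starter's state, only waited out its maximum time. Forces were read mostly at the end of each move, so brief peaks in between weren't seen. One tick-mark check of the platter's turn crashed, and the view through the slot replaced it.

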